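Silver remote into its charging cradle

ROBOT

A 7-joint arm with a two-finger parallel gripper is mounted at the origin on the work surface. World frame = base frame: x ahead of the robot, y to its left, z up, the work surface at z = 0. Lengths are in m, angles in rad, forces in N, time in s.
With the tool pointing down it reaches from about 0.425 to 0.925 m from the base axis. Payload 6.8 kg.
Tool frame: the origin (TCP) lies between the finger pads; the fingertips stand finger_overhang ahead of it and the grasp point (between the pads) lies 6 mm ahead of it (finger_overhang is the distance from the TCP to the fingertips, in m); z points along the fingers, y is the line along which they close (so a half turn about z gives the same grasp; the last joint's range is limited). The gripper opens to 85 mm and grips with 20 to 120 N. Pads are 22 mm wide; open, the fingers measure 114 mm over their backs; the gripper's body (76 mm by 85 mm) begins 54 mm behind the grasp point. The pads swing forward as they close: fully open they stand 13 mm farther back than shut.
Start: joints at [-1.362, 0.477, 0.022, 1.555, -0.011, 1.109, -0.083], TCP at [0.21, 0.641, 0.256] pointing down, gripper open.
Joint ranges: [-2.96, 2.96], [-0.34, 2.1], [-1.41, 1.46], [0.24, 2.44], [-1.37, 4.51], [0.17, 1.92], [-2.96, 2.96]. Speed limits (rad/s): [2.39, 2.39, 3.14, 3.14, 3.14, 3.14, 3.14].

INTERFACE

Orientations are given as a unit quaternion [w, x, y, z].
In Python, from station import * gives the robot as it stands.
- The arm moves only by the tool drive_tool, never from a script. Its argument "increments" is a list of rows, each an object of numbers: "claw": the finger opening in m, from 0 to 0.0854; "dx", "dy", "dz": the shift along the tool's x, y, z in m; "wx", "wy", "wz": the turn, a rotation vector about the tool's x, y, z in degrees. A call has 1 to 20 rows; each row shifts and turns the commanded pose from where the row before left it, along the tool's axes as they then stand; what a row does not reach is not made up. A row lasts 1/8 s, in which the tool goes at most 62.5 mm and 10.7 degrees, less where a joint would pass 70% of its speed; a pose out of reach is approached as far as the arm can. A call with a gripper value outside its range is refused whole. The fingers move at their own pace and stop on an object; "newtons" is the grip in N (left out, the last holds). Time passes only in rows, so rows that do not move let the fingers close. It gives the time, the measured TCP pose, the force, the opening and the grip force at its end, in the units of the state.
- get_obs(): the state, without advancing time (a new reading comes with each control period).
- read_camera(name): name is "side" or "top" or "wrist"; returns (picture, depth): 480x640x3 uint8, red, green, blue; 480x640 float32, m along the optical axis (not along the pixel's ray), 0 where there is no reading.
- calibration(name): a dict with "intrinsics" (3x3 intrinsics, pixels), "R" (3x3) and "t" (3): a world point X has camera coordinates R X + t; the wrist camera has in their place "mount" (4x4, takes a point from camera to tool coordinates, whose origin is the TCP and whose axes are the flange's). Camera axes: x right, y down, z forward; pixel columns grow to the right and rows downward; lengths in m; the calibration is good to about 2 mm. A picture is of the moment at which its call begins: read the wrist's pose just before it. calibration takes no time and is no camera call.
- hand_in(): hands the job in; it is judged then, once.
The state is a dict: "t": time; "q": joint angles; "joint_vel": joint speeds; "joint_torque": joint torques, N m; "eef_pos": TCP position; "tool_rot": TCP orientation; "contact_force": force on the tool from outside, world axes, zero at the start; "torque": the same for the moment, N m; "gripper_width": opening from 0.0 (shut) to 1.0 (fully open); "grasp_force": force on a finger pad.
Only numpy, scipy, OpenCV 4.12 (cv2) and the standard library are available. Lean on these libraries where they do the work, as an engineer would, in place of code of your own. Each camera call takes 0.05 s, during which the arm holds its last target. There are 200 camera calls.

TASK

Put the silver remote on its charging cradle: with its head end still raised, hook the black tongue at its foot under the cradle's lip, then swing the head end down so that the remote lies straight and flat on the sloping bed, and let go. Leave the black remote, the coaster and the bottle where they are.

Things in the scene. Friction and masses are not known exactly. Their poses are not given: they have to be found in the camera images.
- silver_mid (a point): Middle, half-way up, of the silver remote's case: 145 long (x) x 46 wide (y) x 22 thick (z), aluminium, round black pad on its face near the head, face up in the tray, 0.1 to 0.19 kg, centre of mass within 10 mm. x points from foot to head, z out of its face. Grip it here across y: 35 mm free on both sides. Its foot starts pointing away from the robot (+x), within 30 degrees
- silver_foot (a point): Middle of the lower edge of the tip of the remote's tongue: 94.5 from silver_mid along -x and 11 below it; same axes. The black tongue, 22 long x 36 wide x 12 thick, sticks out of the case's foot end, undersides level; the remote is 167 long in all
- silver_head (a point): Middle of the lower edge of the silver remote's head end, on its underside: 72.5 from silver_mid along +x and 11 below it; same axes
- bed: Fixed sloping bed of the cradle, 40 wide, 174 long from the foot stop (x = 0) to a head stop that stands 8 above it. Origin: on its surface at the middle of the foot stop, 26 above the sideboard. The cradle faces the room: x runs up the slope, towards the robot, 25 degrees above level; y across; z square out of it. Seated, the remote's axes agree with the bed's, its underside is on the bed, its tongue's tip 0 to 7 from the foot stop
- lip (a point): Middle of the lower free edge of the white lip, at x = 16, z = 19 of the bed, same axes. The lip, 4 thick, roofs the bed's low end from x = 0 to 16, 19 above it; the cheeks that carry it stand 44 apart and end at x = 16 too. Beyond them the bed has no side walls: fingers beside the case are free
- cradle: Black base plate of the fixed charging cradle, 200 (x) x 100 (y) x 8, on the sideboard; origin under its centre, x towards the robot. It stands on one side of the robot's x axis, turned up to 20 degrees from facing +x; the tray is on the other side
- black_mid (a point): Middle (half-way up) of a loose black TV remote in the tray, 165 (x) x 44 (y) x 18 (z), left or right of the silver one. A bystander
- coaster: Loose round blue ceramic coaster in the tray, 92 across, 7 high, origin under its centre. A bystander
- bottle: Loose green glass bottle, empty and capped, standing in the tray, 64 across, 190 high, origin under its centre. A bystander
- tray: Fixed aluminium tray, 340 (x) x 430 (y), walls 16 high and 4 thick, floor 4 thick on the sideboard, which is at z = 0. Origin: under its centre. A fixed tablet case 210 wide, propped leaning back by the tray's stand, fills x = 60 to 160, y = -190 to 20, up to 135 high above the sideboard
Things that resemble listed ones, but are neither listed nor needed, are in the scene too. Leave any brown or turquoise look-alike of the cradle alone. What is shaped like the part that bears silver_mid but pink is not meant.

How it is judged:
On the way:
1. the tongue's tip is under the lip (within 12 mm of the foot stop, within 12 mm of the bed, between the cheeks) while the head end is still raised more than 15 mm off the bed (x of silver_foot in the frame of bed between -0.004 and 0.012 m and z of silver_foot in the frame of bed between -0.004 and 0.012 m and y of silver_foot in the frame of bed between -0.01 and 0.01 m and z of silver_head in the frame of bed above 0.015 m), for 0.1 s.
At the end, for the whole second after the job is handed in: Silver remote released, at rest: tongue tip within 10 mm of the foot stop, foot and head within 5 mm of the bed and 7 mm (foot), 12 mm (head) of its centre line, face parallel to the bed within 4.5 deg; black remote, coaster, bottle within 30 mm of their start, bottle upright within 5.7 deg (x of silver_foot in the frame of bed between -0.004 and 0.01 m and z of silver_foot in the frame of bed between -0.004 and 0.005 m and z of silver_head in the frame of bed between -0.004 and 0.005 m and y of silver_foot in the frame of bed between -0.007 and 0.007 m and y of silver_head in the frame of bed between -0.012 and 0.012 m and angle between the z axis of silver_mid and the z axis of bed, either way round below 0.08 rad and linear speed of silver below 0.01 m/s and angle between bottle's own z axis and vertical below 0.1 rad and distance of each of black_mid, coaster, bottle from where it was at the start of the episode below 0.03 m); the robot touches nothing.
It fails at once if the bottle is tipped by more than 20 degrees (angle between bottle's own z axis and vertical above 0.35 rad).
It fails at once if the black remote, the coaster or the bottle is moved by more than 30 mm (distance of any of black_mid, coaster, bottle from where it was at the start of the episode above 0.03 m).
It also fails if it takes over 43 s, if anything falls off the work surface, if the arm or the gripper's body presses on something with over 40 N, if the wrist force passes 120 N, or if a joint passes its speed limit or range.

## Working session

There is one attempt and no reset: what is moved stays moved. The work goes in short steps, Python scripts to look and compute and a tool call to move; the robot and the scene stay as the last step left them, time stands still between calls to the robot, and variables do not carry over. Pictures are saved under pics/ and viewed, at most 13 in all, crops included, and the job is handed in when it is done.

Besides the shell and the picture viewer there is one more tool, called after "Call:" as name(argument=value, ...), one argument or row to a line, values as JSON. drive_tool: Moves the arm, as the interface text tells. Its arguments: {"type":"object","properties":{"increments":{"type":"array","items":{"type":"object","properties":{"claw":{"type":"number"},"dx":{"type":"number"},"dy":{"type":"number"},"dz":{"type":"number"},"wx":{"type":"number"},"wy":{"type":"number"},"wz":{"type":"number"}}}},"newtons":{"type":"number"}},"required":["increments"]}

```bash
ls; mkdir -p pics; python3 - <<'E'
from station import *
import cv2,numpy as np
o=get_obs();print(o)
for n in("top","side"):
    p,d=read_camera(n);np.savez(f"pics/{n}0.npz",p=p,d=d)
    cv2.imwrite(f"pics/{n}0.png",p[:,:,::-1])
    c=calibration(n);print(n,c)
print(calibration("wrist"))
E
```

```text
pics
{'t': 0.0, 'q': array([-1.36216955,  0.47781369,  0.02226397,  1.5564595 , -0.01147644,
        1.10926992, -0.08309866]), 'joint_vel': array([-0.00074875,  0.00088485, -0.00055304,  0.0005664 , -0.0021434 ,
        0.00056331, -0.00167847]), 'joint_torque': array([-2.72436409e-04, -5.96436489e+01,  1.60749525e+00, -2.81197160e+01,
        1.23689047e-02,  9.27159155e-03,  1.52260429e-05]), 'eef_pos': array([0.21003728, 0.64091706, 0.25531169]), 'tool_rot': array([-8.30326901e-05,  1.57652510e-01,  9.87494230e-01, -9.07860464e-04]), 'contact_force': array([-0.70557077,  0.15096825,  0.62549275]), 'torque': array([ 0.0355361 , -0.00969175, -0.02972421]), 'grasp_force': 0.0, 'gripper_width': 1.0000453677900316}
top {'intrinsics': array([[578.91294533,   0.        , 315.56502958],
       [  0.        , 578.91294533, 233.98619632],
       [  0.        ,   0.        ,   1.        ]]), 'R': array([[ 0.0097469 , -0.99988758, -0.01139452],
       [-0.98792837, -0.00786726, -0.15471145],
       [ 0.15460442,  0.01276493, -0.98789399]]), 't': array([0.04471963, 0.49568603, 1.54051338])}
s
[... 198 characters left out ...]
, -0.59280317,  0.00819016],
       [-0.40169159, -0.55574248, -0.72786961],
       [ 0.43603503,  0.58286765, -0.68566665]]), 't': array([-0.3731864 ,  0.28924825,  1.37487227])}
{'intrinsics': array([[334.67237313,   0.        , 323.74027142],
       [  0.        , 334.67237313, 238.59255736],
       [  0.        ,   0.        ,   1.        ]]), 'mount': array([[-6.31149391e-04, -9.64386222e-01, -2.64497290e-01,
         6.63563569e-02],
       [ 9.99999278e-01, -8.79165801e-04,  8.19314446e-04,
        -3.06774678e-04],
       [-1.02267254e-03, -2.64496582e-01,  9.64386081e-01,
        -1.17035337e-01],
       [ 0.00000000e+00,  0.00000000e+00,  0.00000000e+00,
         1.00000000e+00]])}
```

View pics/top0.png

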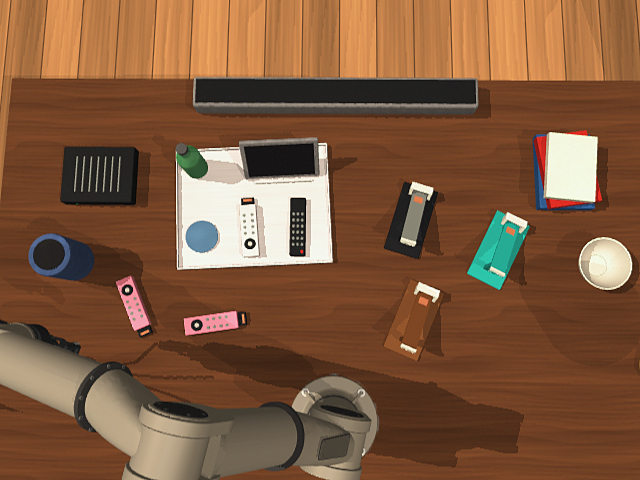

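View pics/side0.png

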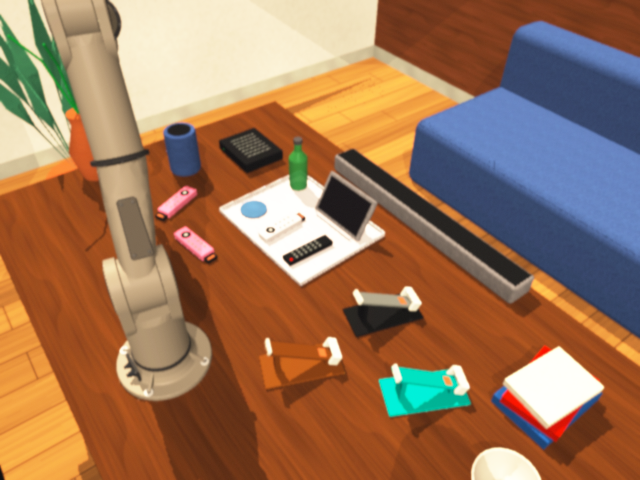

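```bash
python3 -c "
import station
print([n for n in dir(station) if n[0]!='_']); print(getattr(station,'finger_overhang',None))"
```

```text
['PlanningError', 'calibration', 'finger_overhang', 'get_obs', 'hand_in', 'read_camera']
0.025
```

The top picture shows the silver remote around (249,227), with its tongue up at (248,201). The black remote is at (298,227), the coaster at (202,236), the bottle at (188,160) and the black cradle at (411,218), with its lip at (421,190). I'll enlarge these.

```bash
cat > h.py <<'E'
import numpy as np,cv2
from station import *
from scipy.spatial.transform import Rotation as Ro
def world(n,uv,d):  # pixel+depth -> world, fixed cams
    c=calibration(n);K=c["intrinsics"]
    uv=np.atleast_2d(uv).astype(float);d=np.atleast_1d(d)
    P=np.c_[(uv[:,0]-K[0,2])/K[0,0],(uv[:,1]-K[1,2])/K[1,1],np.ones(len(uv))]*d[:,None]
    return (P-c["t"])@c["R"]
def atz(n,uv,z):
    c=calibration(n);C=-c["R"].T@c["t"];r=world(n,uv,np.ones(len(np.atleast_2d(uv))))-C
    return C+r*((z-C[2])/r[:,2])[:,None]
def tool():
    o=get_obs();w,x,y,z=o["tool_rot"];return o["eef_pos"],Ro.from_quat([x,y,z,w]).as_matrix(),o
E
python3 - <<'E'
from h import *
f=np.load("pics/top0.npz");p,d=f["p"],f["d"]
def crop(u0,v0,w,h,s):
    im=cv2.resize(p[v0:v0+h,u0:u0+w,::-1],None,fx=s,fy=s,interpolation=cv2.INTER_CUBIC)
    for k in range(0,w,10): cv2.putText(im,str(u0+k),(k*s,8),0,.3,(0,255,255),1);im[::4,k*s]=(0,255,255)
    for k in range(0,h,10): cv2.putText(im,str(v0+k),(0,k*s+4),0,.3,(0,255,0),1);im[k*s,::4]=(0,255,0)
    return im
cv2.imwrite("pics/m1.png",np.hstack([crop(225,185,50,85,6),crop(380,175,65,85,6)]))
vv,uu=np.mgrid[0:480,0:640]
W=world("top",np.c_[uu.ravel(),vv.ravel()],d.ravel()).reshape(480,640,3);np.save("pics/W.npy",W)
for u,v in [(249,220),(249,235),(260,240),(410,225),(413,210),(421,188),(421,184),(395,248),(350,230),(298,225)]: print(u,v,W[v,u].round(4),p[v,u])
E
```

```text
249 220 [0.5357 0.2342 0.0218] [248 247 237]
249 235 [0.4923 0.2319 0.0307] [246 246 236]
260 240 [0.482  0.2039 0.0075] [211 193 178]
410 225 [ 0.5155 -0.2026  0.0774] [137 134 118]
413 210 [ 0.5595 -0.2138  0.061 ] [136 133 116]
421 188 [ 0.6226 -0.2379  0.0526] [245 242 220]
421 184 [ 0.6355 -0.2393  0.0459] [222 208 176]
395 248 [ 0.4628 -0.1709  0.0067] [37 35 35]
350 230 [ 0.5136 -0.0466 -0.0009] [114  67  39]
298 225 [0.2511 0.0289 1.5991] [157 152 134]
```

View pics/m1.png

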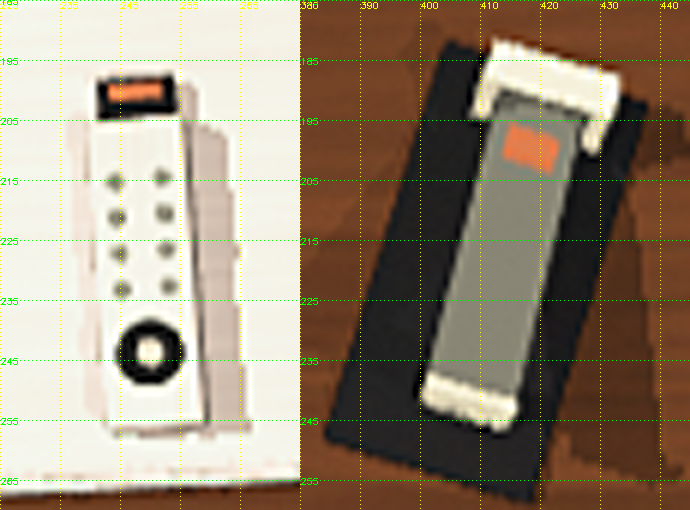

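The crop shows the tongue from about (241,198) to (254,204), the pad centre at (250,243.7), and the case's right edge running from (255,204) to (259,255). The cradle plate's corners are near (403.5,182), (437,192), (418.5,258.5) and (384,247.5).

```bash
python3 - <<'E'
from h import *
t=atz("top",[(247.7,201)],.016)[0];pc=atz("top",[(250,243.7)],.026)[0]
a=pc-t;yaw=np.degrees(np.arctan2(a[1],a[0]));print("tongue",t,"pad",pc,"len",np.hypot(*a[:2]),"yaw head dir",yaw)
e=atz("top",[(254.5,204.5),(258.5,255)],.026);print("right edge",e,np.degrees(np.arctan2(*(e[1]-e[0])[[1,0]])),np.linalg.norm(e[1]-e[0]))
e=atz("top",[(239.5,204.5),(242.5,255)],.026);print("left edge",e,np.degrees(np.arctan2(*(e[1]-e[0])[[1,0]])),np.linalg.norm(e[1]-e[0]))
B=atz("top",[(403.5,182),(437,192),(418.5,258.5),(384,247.5)],.008);print(B,B.mean(0))
for i in range(4): v=B[(i+1)%4]-B[i];print(np.linalg.norm(v),np.degrees(np.arctan2(v[1],v[0])))
# bed plane fit from depth
W=np.load("pics/W.npy");f=np.load("pics/top0.npz");p=f["p"].astype(int)
m=np.zeros((480,640),bool);m[190:245,395:430]=1
m&=(abs(p-[137,134,117]).max(2)<25);P=W[m];P=P[(P[:,2]>.02)]
c=np.median(P,0)
for _ in range(4):
    q=P[abs(P[:,2]-c[2])<.08];A=np.c_[q[:,:2],np.ones(len(q))];s=np.linalg.lstsq(A,q[:,2],rcond=None)[0];r=q[:,2]-A@s;P=q[abs(r)<.006]
print("bed",len(P),s,"slope",np.degrees(np.arctan(np.hypot(*s[:2]))),"dir",np.degrees(np.arctan2(s[1],s[0])),r.std())
E
```

```text
tongue [0.5907078  0.24012616 0.016     ] pad [0.4688374  0.22912183 0.026     ] len 0.12236621519679496 yaw head dir -174.8404465019678
right edge [[0.57877887 0.21961125 0.026     ]
 [0.43779776 0.20496417 0.026     ]] -174.06859761743155 0.1417399427790978
left edge [[0.57847174 0.26131798 0.026     ]
 [0.43742988 0.24883886 0.026     ]] -174.94374405044624 0.14159285397687182
[[ 0.65027652 -0.19674347  0.008     ]
 [ 0.62210221 -0.29022463  0.008     ]
 [ 0.43392452 -0.23507284  0.008     ]
 [ 0.46374209 -0.14030527  0.008     ]] [ 0.54251134 -0.21558655  0.008     ]
0.09763461779503071 -106.77229178490883
0.19609324639222422 163.66500557566974
0.09934776474884591 72.53439388362554
0.19488550737963173 -16.833810624980423
bed 609 [-0.44840636  0.13269293  0.3372347 ] slope 25.062093447453492 dir 163.5154001425609 0.0026915358647576298
```

```bash
cat >> h.py <<'E'
def rows(p1,R1,n,extra={},p0=None,R0=None):
    """rounded tool-frame rows for straight line p0,R0->p1,R1"""
    if p0 is None: p0,R0,_=tool()
    p,R=np.array(p0,float),np.array(R0,float);out=[]
    rv=Ro.from_matrix(R0.T@R1).as_rotvec()
    for k in range(1,n+1):
        tp=p0+(p1-p0)*k/n;tR=R0@Ro.from_rotvec(rv*k/n).as_matrix()
        d=(R.T@(tp-p)).round(4);w=np.degrees(Ro.from_matrix(R.T@tR).as_rotvec()).round(2)
        p=p+R@d;R=R@Ro.from_rotvec(np.radians(w)).as_matrix()
        out.append({**{a:float(b) for a,b in zip(("dx","dy","dz","wx","wy","wz"),[*d,*w]) if b},**extra})
    import json;print(json.dumps(out).replace(" ",""));print("end",p.round(4))
    return p,R
def down(yaw):  # tool pointing down, tool x at yaw (deg)
    c,s=np.cos(np.radians(yaw)),np.sin(np.radians(yaw))
    return np.array([[c,s,0],[s,-c,0],[0,0,-1.]])
E
python3 - <<'E'
from h import *
rows(np.array([.508,.233,.15]),down(185.3),12)
E
```

```text
[{"dx":-0.0342,"dy":-0.0246,"dz":0.0088,"wx":-0.01,"wz":-1.95},{"dx":-0.0333,"dy":-0.0257,"dz":0.0089,"wz":-1.96},{"dx":-0.0324,"dy":-0.0268,"dz":0.0088,"wx":-0.01,"wz":-1.95},{"dx":-0.0315,"dy":-0.0279,"dz":0.0088,"wx":-0.01,"wz":-1.96},{"dx":-0.0305,"dy":-0.029,"dz":0.0088,"wx":-0.01,"wy":-0.01,"wz":-1.95},{"dx":-0.0295,"dy":-0.03,"dz":0.0088,"wz":-1.96},{"dx":-0.0285,"dy":-0.031,"dz":0.0088,"wx":-0.01,"wz":-1.95},{"dx":-0.0274,"dy":-0.032,"dz":0.0089,"wx":-0.01,"wz":-1.95},{"dx":-0.0263,"dy":-0.0328,"dz":0.0088,"wx":-0.01,"wz":-1.96},{"dx":-0.0251,"dy":-0.0338,"dz":0.0088,"wz":-1.95},{"dx":-0.024,"dy":-0.0346,"dz":0.0088,"wx":-0.01,"wz":-1.96},{"dx":-0.0228,"dy":-0.0354,"dz":0.0087,"wx":-0.01,"wz":-1.95}]
end [0.508 0.233 0.15 ]
```

Call:
drive_tool(
  increments=[
    {"dx": -0.034,"dy": -0.025,"dz": 0.009,"wz": -2},
    {"dx": -0.033,"dy": -0.026,"dz": 0.009,"wz": -2},
    {"dx": -0.032,"dy": -0.027,"dz": 0.009,"wz": -2},
    {"dx": -0.0315,"dy": -0.028,"dz": 0.009,"wz": -2},
    {"dx": -0.0305,"dy": -0.029,"dz": 0.009,"wz": -2},
    {"dx": -0.0295,"dy": -0.03,"dz": 0.009,"wz": -2},
    {"dx": -0.0285,"dy": -0.031,"dz": 0.009,"wz": -2},
    {"dx": -0.0275,"dy": -0.032,"dz": 0.009,"wz": -2},
    {"dx": -0.0265,"dy": -0.033,"dz": 0.009,"wz": -2},
    {"dx": -0.025,"dy": -0.034,"dz": 0.009,"wz": -2},
    {"dx": -0.024,"dy": -0.0345,"dz": 0.009,"wz": -2},
    {"dx": -0.023,"dy": -0.0355,"dz": 0.008,"wz": -1.5},
    {"dz": 0},
  ],
)

```text
schema error: expected keys claw, dx, dy, dz, wx, wy, wz
```

```bash
python3 - <<'E'
from h import *
p,R,o=tool();print(o["t"],p,R.round(3).tolist(),o["q"].round(3),o["contact_force"])
im,d=read_camera("wrist");np.savez("pics/w1.npz",p=im,d=d,pos=p,R=R);cv2.imwrite("pics/w1.png",im[:,:,::-1])
E
```

```text
0.1 [0.21013536 0.6409636  0.25543876] [[-0.95, 0.312, -0.0], [0.312, 0.95, -0.002], [-0.0, -0.002, -1.0]] [-1.362  0.478  0.022  1.556 -0.012  1.109 -0.083] [-0.37863932 -0.0842092   0.16535703]
```

View pics/w1.png

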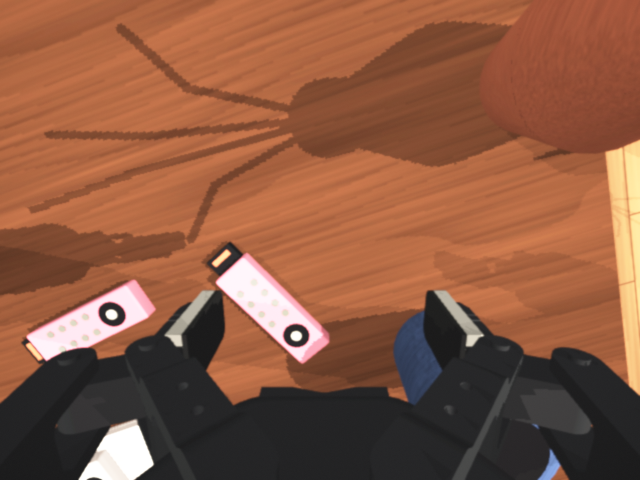

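The call was refused because every key is required, so the arm hasn't moved. This picture only shows the pink look-alikes and the mug below the hand.

Call:
drive_tool(
  increments=[
    {"claw": 0.085,"wx": 0,"wy": 0,"dx": -0.034,"dy": -0.025,"dz": 0.009,"wz": -2},
    {"claw": 0.085,"wx": 0,"wy": 0,"dx": -0.033,"dy": -0.026,"dz": 0.009,"wz": -2},
    {"claw": 0.085,"wx": 0,"wy": 0,"dx": -0.032,"dy": -0.027,"dz": 0.009,"wz": -2},
    {"claw": 0.085,"wx": 0,"wy": 0,"dx": -0.0315,"dy": -0.028,"dz": 0.009,"wz": -2},
    {"claw": 0.085,"wx": 0,"wy": 0,"dx": -0.0305,"dy": -0.029,"dz": 0.009,"wz": -2},
    {"claw": 0.085,"wx": 0,"wy": 0,"dx": -0.0295,"dy": -0.03,"dz": 0.009,"wz": -2},
    {"claw": 0.085,"wx": 0,"wy": 0,"dx": -0.0285,"dy": -0.031,"dz": 0.009,"wz": -2},
    {"claw": 0.085,"wx": 0,"wy": 0,"dx": -0.0275,"dy": -0.032,"dz": 0.009,"wz": -2},
    {"claw": 0.085,"wx": 0,"wy": 0,"dx": -0.0265,"dy": -0.033,"dz": 0.009,"wz": -2},
    {"claw": 0.085,"wx": 0,"wy": 0,"dx": -0.025,"dy": -0.034,"dz": 0.009,"wz": -2},
    {"claw": 0.085,"wx": 0,"wy": 0,"dx": -0.024,"dy": -0.0345,"dz": 0.009,"wz": -2},
    {"claw": 0.085,"wx": 0,"wy": 0,"dx": -0.023,"dy": -0.0355,"dz": 0.008,"wz": -1.5},
    {"claw": 0.085,"wx": 0,"wy": 0,"dx": 0,"dy": 0,"dz": 0,"wz": 0},
  ],
)

```text
t: 1.78
eef_pos: [0.5108, 0.2294, 0.1485]
tool_rot: [-0.0, -0.043, 0.999, -0.001]
contact_force: [0.0, 0.2, 1.0]
gripper_width: 0.989
grasp_force: 0.0
```

```bash
sed -i 's/ if b},\*\*extra/},**{"claw":0.085},**extra/' h.py; python3 - <<'E'
from h import *
p,R,o=tool();print(o["t"],p,R.round(3).tolist(),o["q"].round(3),o["contact_force"])
im,d=read_camera("wrist");np.savez("pics/w2.npz",p=im,d=d,pos=p,R=R);cv2.imwrite("pics/w2.png",im[:,:,::-1])
E
```

```text
1.775 [0.51083236 0.22941921 0.14851209] [[-0.996, -0.087, -0.0], [-0.087, 0.996, -0.002], [0.001, -0.002, -1.0]] [-0.583  0.419  0.061  1.933 -0.032  0.792  1.153] [0.02927622 0.23024583 1.03743496]
```

View pics/w2.png

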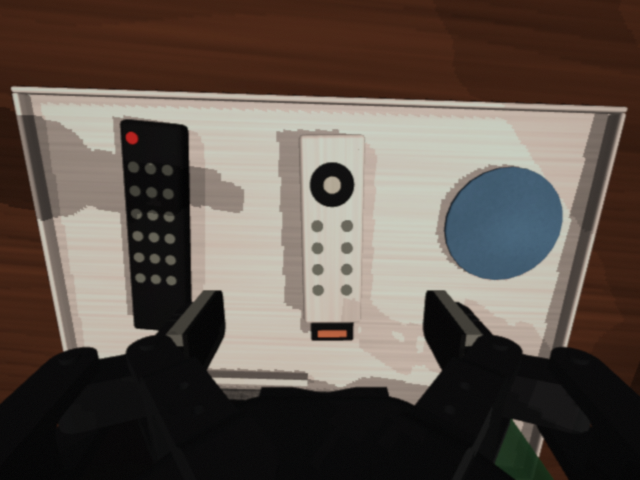

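The wrist picture shows the silver remote's head edge from (302,136) to (364,135), its pad centre at (332,184.5), and its tongue from (311,322) to (354,340).

```bash
cat >> h.py <<'E'
def watz(uv,z,p,R):
    c=calibration("wrist");K=c["intrinsics"];M=c["mount"]
    uv=np.atleast_2d(uv).astype(float)
    r=np.c_[(uv[:,0]-K[0,2])/K[0,0],(uv[:,1]-K[1,2])/K[1,1],np.ones(len(uv))]@M[:3,:3].T@R.T
    C=p+R@M[:3,3];return C+r*((np.asarray(z)-C[2])/r[:,2])[:,None]
E
python3 - <<'E'
from h import *
f=np.load("pics/w2.npz");p,R=f["pos"],f["R"]
P=watz([(332,184.5),(332.5,331.5),(302,136.5),(364,134.5),(311,323),(353.5,322.5)],[.026,.016,.026,.026,.016,.016],p,R);print(P.round(4))
a=P[0]-P[1];a[2]=0;print(np.linalg.norm(a),np.degrees(np.arctan2(a[1],a[0]))%360);a/=np.linalg.norm(a)
h=(P[2]+P[3])/2;ff=(P[4]+P[5])/2
print("head w",np.linalg.norm(P[2]-P[3]),"tongue w",np.linalg.norm(P[4]-P[5]),"head-foot",np.linalg.norm((h-ff)[:2]),"mid",(h+ff)/2)
e=P[3]-P[2];print("edge dir",np.degrees(np.arctan2(e[1],e[0])))
E
```

```text
[[0.4699 0.2312 0.026 ]
 [0.5925 0.2432 0.016 ]
 [0.4391 0.2077 0.026 ]
 [0.4342 0.2498 0.026 ]
 [0.5862 0.2247 0.016 ]
 [0.5827 0.2598 0.016 ]]
0.12324183885510202 185.61651340673083
head w 0.04244675085691647 tongue w 0.03529518410927205 head-foot 0.1483805676763897 mid [0.51053954 0.23548476 0.021     ]
edge dir 96.70827279120988
```

```bash
python3 - <<'E'
from h import *
rows(np.array([.509,.2345,.031]),down(185.5),5)
E
```

```text
[{"dx":0.0001,"dy":0.0006,"dz":0.0236,"wx":-0.01,"wy":-0.01,"wz":-0.07,"claw":0.085},{"dx":0.0001,"dy":0.0005,"dz":0.0235,"wx":-0.01,"wy":-0.01,"wz":-0.08,"claw":0.085},{"dx":0.0,"dy":0.0005,"dz":0.0236,"wx":-0.01,"wy":-0.01,"wz":-0.07,"claw":0.085},{"dx":0.0001,"dy":0.0006,"dz":0.0236,"wx":-0.01,"wy":-0.0,"wz":-0.07,"claw":0.085},{"dx":0.0001,"dy":0.0005,"dz":0.0235,"wx":-0.01,"wy":-0.01,"wz":-0.08,"claw":0.085}]
end [0.509  0.2345 0.031 ]
```

Call:
drive_tool(
  increments=[
    {"claw": 0.085,"dx": 0,"dy": 0.0005,"dz": 0.0235,"wx": 0,"wy": 0,"wz": -0.1},
    {"claw": 0.085,"dx": 0,"dy": 0.0005,"dz": 0.0235,"wx": 0,"wy": 0,"wz": -0.1},
    {"claw": 0.085,"dx": 0,"dy": 0.0005,"dz": 0.0235,"wx": 0,"wy": 0,"wz": -0.1},
    {"claw": 0.085,"dx": 0,"dy": 0.0005,"dz": 0.0235,"wx": 0,"wy": 0,"wz": -0.1},
    {"claw": 0.085,"dx": 0,"dy": 0.0005,"dz": 0.0215,"wx": 0,"wy": 0,"wz": 0},
    {"claw": 0.085,"dx": 0,"dy": 0,"dz": 0,"wx": 0,"wy": 0,"wz": 0},
    {"claw": 0.085,"dx": 0,"dy": 0,"dz": 0,"wx": 0,"wy": 0,"wz": 0},
  ],
)

```text
t: 2.7
eef_pos: [0.509, 0.2372, 0.0345]
tool_rot: [0.0, -0.051, 0.999, 0.0]
contact_force: [-0.4, 0.7, 0.2]
gripper_width: 0.996
grasp_force: 0.0
```

```bash
python3 - <<'E'
from h import *
p,R,o=tool();print(o["t"],p,R.round(3).tolist(),o["q"].round(3),o["contact_force"])
E
```

```text
2.7 [0.50896085 0.23717667 0.03452254] [[-0.995, -0.101, 0.001], [-0.101, 0.995, 0.001], [-0.001, 0.001, -1.0]] [-0.577  0.597  0.039  1.981 -0.042  0.563  1.162] [-0.42946989  0.73311784  0.169363  ]
```

Call:
drive_tool(
  increments=[
    {"claw": 0.085,"dx": 0,"dy": -0.0025,"dz": 0.003,"wx": 0,"wy": 0,"wz": 0.3},
    {"claw": 0.07,"dx": 0,"dy": 0,"dz": 0,"wx": 0,"wy": 0,"wz": 0},
    {"claw": 0.04,"dx": 0,"dy": 0,"dz": 0,"wx": 0,"wy": 0,"wz": 0},
    {"claw": 0.03,"dx": 0,"dy": 0,"dz": 0,"wx": 0,"wy": 0,"wz": 0},
    {"claw": 0.03,"dx": 0,"dy": 0,"dz": 0,"wx": 0,"wy": 0,"wz": 0},
    {"claw": 0.03,"dx": 0,"dy": 0,"dz": 0,"wx": 0,"wy": 0,"wz": 0},
    {"claw": 0.03,"dx": 0,"dy": 0,"dz": 0,"wx": 0,"wy": 0,"wz": 0},
  ],
  newtons=60,
)

```text
t: 3.58
eef_pos: [0.5095, 0.2339, 0.0314]
tool_rot: [0.0, -0.048, 0.999, 0.0]
contact_force: [-0.8, 0.1, 5.1]
gripper_width: 0.522
grasp_force: 62.4
```

```bash
python3 - <<'E'
from h import *
p,R,o=tool()
e,Re=rows(p+[0,0,.18],R,5,{"claw":.03})
rows(np.array([.609,-.131,.21]),down(163.4),11,{"claw":.03},e,Re)
E
```

```text
[{"dx":-0.0,"dy":0.0,"dz":-0.036,"wx":0.0,"wy":0.0,"wz":0.0,"claw":0.03},{"dx":-0.0001,"dy":0.0,"dz":-0.036,"wx":0.0,"wy":0.0,"wz":0.0,"claw":0.03},{"dx":0.0,"dy":0.0,"dz":-0.036,"wx":0.0,"wy":0.0,"wz":0.0,"claw":0.03},{"dx":-0.0,"dy":0.0001,"dz":-0.036,"wx":0.0,"wy":0.0,"wz":0.0,"claw":0.03},{"dx":-0.0,"dy":-0.0,"dz":-0.036,"wx":0.0,"wy":0.0,"wz":0.0,"claw":0.03}]
end [0.5095 0.234  0.2114]
[{"dx":-0.0059,"dy":-0.0339,"dz":0.0001,"wx":0.0,"wy":0.0,"wz":2.0,"claw":0.03},{"dx":-0.007,"dy":-0.0336,"dz":0.0001,"wx":0.01,"wy":0.01,"wz":2.01,"claw":0.03},{"dx":-0.0082,"dy":-0.0334,"dz":0.0002,"wx":-0.0,"wy":0.0,"wz":2.0,"claw":0.03},{"dx":-0.0094,"dy":-0.0331,"dz":0.0001,"wx":0.0,"wy":0.0,"wz":2.01,"claw":0.03},{"dx":-0.0105,"dy":-0.0328,"dz":0.0001,"wx":0.01,"wy":0.01,"wz":2.0,"claw":0.03},{"dx":-0.0117,"dy":-0.0323,"dz":0.0001,"wx":-0.0,"wy":0.0,"wz":2.0,"claw":0.03},{"dx":-0.0128,"dy":-0.0319,"dz":0.0002,"wx":0.0,"wy":0.01,"wz":2.01,"claw":0.03},{"dx":-0.0139,"dy":-0.0315,"dz":0.0001,"wx":0.0,"wy":-0.0,"wz":2.0,"claw":0.03},{"dx":-0.0149,"dy":-0.031,"dz":0.0001,"wx":0.01,"wy":0.0,"wz":2.01,"claw":0.03},{"dx":-0.0161,"dy":-0.0304,"dz":0.0001,"wx":0.0,"wy":0.01,"wz":2.0,"claw":0.03},{"dx":-0.0171,"dy":-0.0298,"dz":0.0002,"wx":0.0,"wy":-0.0,"wz":2.01,"claw":0.03}]
end [ 0.609 -0.131  0.21 ]
```

Call:
drive_tool(
  increments=[
    {"claw": 0.03,"dx": 0,"dy": 0,"dz": -0.03,"wx": 0,"wy": 0,"wz": 0},
    {"claw": 0.03,"dx": 0,"dy": 0,"dz": -0.038,"wx": 0,"wy": 0,"wz": 0},
    {"claw": 0.03,"dx": 0,"dy": 0,"dz": -0.038,"wx": 0,"wy": 0,"wz": 0},
    {"claw": 0.03,"dx": 0,"dy": 0,"dz": -0.038,"wx": 0,"wy": 0,"wz": 0},
    {"claw": 0.03,"dx": 0,"dy": 0,"dz": -0.036,"wx": 0,"wy": 0,"wz": 0},
    {"claw": 0.03,"dx": 0,"dy": 0,"dz": 0,"wx": 0,"wy": 0,"wz": 0},
    {"claw": 0.03,"dx": -0.006,"dy": -0.034,"dz": 0,"wx": 0,"wy": 0,"wz": 2},
    {"claw": 0.03,"dx": -0.007,"dy": -0.0335,"dz": 0,"wx": 0,"wy": 0,"wz": 2},
    {"claw": 0.03,"dx": -0.008,"dy": -0.0335,"dz": 0,"wx": 0,"wy": 0,"wz": 2},
    {"claw": 0.03,"dx": -0.0095,"dy": -0.033,"dz": 0,"wx": 0,"wy": 0,"wz": 2},
    {"claw": 0.03,"dx": -0.0105,"dy": -0.033,"dz": 0,"wx": 0,"wy": 0,"wz": 2},
    {"claw": 0.03,"dx": -0.0115,"dy": -0.0325,"dz": 0,"wx": 0,"wy": 0,"wz": 2},
    {"claw": 0.03,"dx": -0.013,"dy": -0.032,"dz": 0,"wx": 0,"wy": 0,"wz": 2},
    {"claw": 0.03,"dx": -0.014,"dy": -0.0315,"dz": 0,"wx": 0,"wy": 0,"wz": 2},
    {"claw": 0.03,"dx": -0.015,"dy": -0.031,"dz": 0,"wx": 0,"wy": 0,"wz": 2},
    {"claw": 0.03,"dx": -0.016,"dy": -0.0305,"dz": 0,"wx": 0,"wy": 0,"wz": 2},
    {"claw": 0.03,"dx": -0.017,"dy": -0.03,"dz": 0,"wx": 0,"wy": 0,"wz": 2},
    {"claw": 0.03,"dx": 0,"dy": 0,"dz": 0,"wx": 0,"wy": 0,"wz": 0},
    {"claw": 0.03,"dx": 0,"dy": 0,"dz": 0,"wx": 0,"wy": 0,"wz": 0},
  ],
)

```text
t: 5.95
eef_pos: [0.6079, -0.1312, 0.2094]
tool_rot: [-0.001, 0.144, 0.99, 0.0]
contact_force: [0.7, 0.8, -1.2]
gripper_width: 0.525
grasp_force: 62.0
```

```bash
python3 - <<'E'
from h import *
p,R,o=tool();print(o["t"],p,R.round(3).tolist(),o["q"].round(3),o["contact_force"],o["torque"])
im,d=read_camera("wrist");np.savez("pics/w3.npz",p=im,d=d,pos=p,R=R);cv2.imwrite("pics/w3.png",im[:,:,::-1])
E
```

```text
5.95 [ 0.60790295 -0.13116986  0.20936386] [[-0.959, 0.284, -0.002], [0.284, 0.959, 0.001], [0.003, 0.0, -1.0]] [-0.089  0.445  0.269  1.748 -0.14   0.97   1.518] [ 0.65565     0.80541186 -1.1717533 ] [0.02273581 0.03077788 0.01027258]
```

View pics/w3.png

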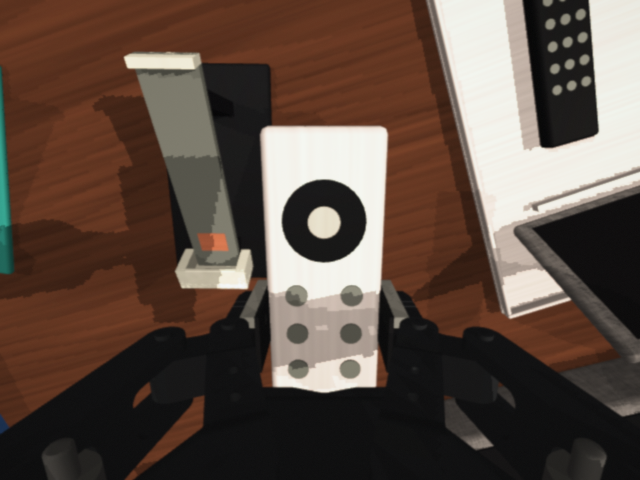

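The remote sits straight in the grip, with its pad at (324,221) and its head edge at v≈128. The cradle is at left, with its head stop around (162,60) and its lip around (213,270). I'll enlarge the cradle.

```bash
python3 - <<'E'
from h import *
f=np.load("pics/w3.npz");im=f["p"];d=f["d"];p,R=f["pos"],f["R"]
def crop(u0,v0,w,h,s):
    g=cv2.resize(im[v0:v0+h,u0:u0+w,::-1],None,fx=s,fy=s,interpolation=cv2.INTER_CUBIC)
    for k in range(0,w,10): cv2.putText(g,str(u0+k),(k*s,8),0,.3,(0,255,255),1);g[::4,k*s]=(0,255,255)
    for k in range(0,h,10): cv2.putText(g,str(v0+k),(0,k*s+4),0,.3,(0,255,0),1);g[k*s,::4]=(0,255,0)
    return g
a=crop(165,215,100,80,5);b=crop(115,45,100,40,5);cv2.imwrite("pics/m2.png",np.vstack([b,a]))
c=calibration("wrist");K=c["intrinsics"];M=c["mount"]
vv,uu=np.mgrid[0:480,0:640]
T=np.dstack([(uu-K[0,2])/K[0,0]*d,(vv-K[1,2])/K[1,1]*d,d])@M[:3,:3].T+M[:3,3]   # tool coords
W=T@R.T+p;np.save("pics/W3.npy",W);np.save("pics/T3.npy",T)
q=T[140:170,290:360].reshape(-1,3);q=q[d[140:170,290:360].ravel()>0];print("face tool z",np.median(q,0))
A=np.c_[q[:,:2],np.ones(len(q))];print(np.linalg.lstsq(A,q[:,2],rcond=None)[0])
# bed plane
m=np.zeros((480,640),bool);m[75:245,140:240]=1;X=W[m];X=X[(X[:,2]>.03)&(X[:,2]<.12)]
for tol in(.02,.01,.005,.003):
    A=np.c_[X[:,:2],np.ones(len(X))];s=np.linalg.lstsq(A,X[:,2],rcond=None)[0];r=X[:,2]-A@s;X=X[abs(r-np.median(r))<tol]
print("bed",len(X),s,np.degrees(np.arctan(np.hypot(*s[:2]))),np.degrees(np.arctan2(s[1],s[0])),r.std())
for u,v in[(260,100),(240,90),(100,30),(213,275),(213,258),(165,62)]:print(u,v,W[v,u].round(4))
E
```

```text
face tool z [6.37175598e-02 6.66500161e-05 6.00409022e-03]
[ 0.00453771 -0.00181154  0.00571457]
bed 9334 [-0.44887355  0.12736544  0.33389953] 25.013447078533417 164.15899640486325 0.0008982786458030695
260 100 [ 0.489  -0.1551  0.0063]
240 90 [ 0.4766 -0.169   0.0079]
100 30 [ 0.3951 -0.27   -0.0006]
213 275 [ 0.6202 -0.2363  0.0513]
213 258 [ 0.6104 -0.2398  0.0296]
165 62 [ 0.4709 -0.1885  0.1081]
```

View pics/m2.png

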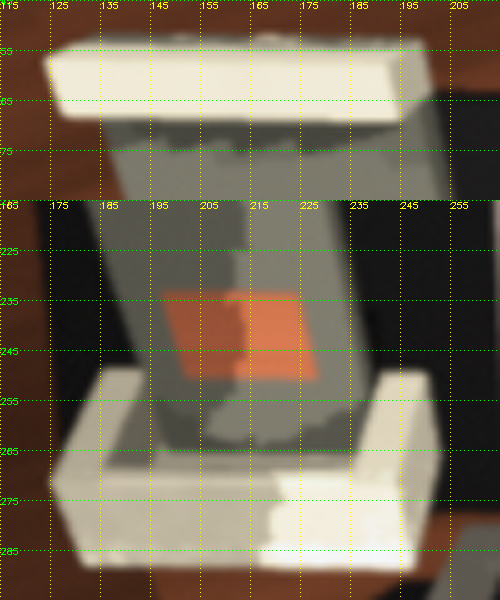

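The crop shows the lip's top front edge from (175,271) to (244.5,270.5) and its back edge from (181.5,288.5) to (247.5,289). The bed's edges run from (182,215) to (193,248) and from (231,215) to (239,250), and the head stop's inner top edge from (127.5,68.5) to (195,69.5).

```bash
cat >> h.py <<'E'
def bedR(yaw,sl=25):
    y,s=np.radians(yaw),np.radians(sl)
    x=np.array([np.cos(s)*np.cos(y),np.cos(s)*np.sin(y),np.sin(s)]);b=np.array([-np.sin(y),np.cos(y),0])
    return np.c_[x,b,np.cross(x,b)]
def wray(uv,p,R):
    c=calibration("wrist");K=c["intrinsics"];M=c["mount"];uv=np.atleast_2d(uv).astype(float)
    return p+R@M[:3,3],np.c_[(uv[:,0]-K[0,2])/K[0,0],(uv[:,1]-K[1,2])/K[1,1],np.ones(len(uv))]@M[:3,:3].T@R.T
def onbed(uv,zb,o,B,p,R):
    C,r=wray(uv,p,R);C=B.T@(C-o);r=r@B;return C+r*((np.asarray(zb)-C[2])/r[:,2])[:,None]
E
python3 - <<'E'
from h import *
from scipy.optimize import least_squares as LS
f=np.load("pics/w3.npz");p,R=f["pos"],f["R"]
L=[(175,271),(244.5,270.5)];S=[(127.5,68.5),(195,69.5)];EL=[(182,215),(193,248),(140,85)];ER=[(231,215),(239,250),(205,85)]
def res(x,full=0):
    o=np.array([x[0],x[1],.026]);B=bedR(x[2]*100)
    l=onbed(L,.023,o,B,p,R);s=onbed(S,.008,o,B,p,R);el=onbed(EL,0,o,B,p,R);er=onbed(ER,0,o,B,p,R)
    if full:print((np.vstack([l,s,el,er])*1000).round(1))
    return np.r_[l[:,0]-.016,l[:,1].sum()/2,s[:,0]-.174,s[:,1].sum()/2,el[:,1]-.02,er[:,1]+.02]
r=LS(res,[.627,-.24,1.635]);print(r.x);res(r.x,1)
s=[-0.44887355,0.12736544,0.33389953];print("depth plane z at origin",s[0]*r.x[0]+s[1]*r.x[1]+s[2])
W=np.load("pics/W3.npy");o=np.array([*r.x[:2],.026]);B=bedR(r.x[2]*100)
print("lip top depth:",((W[276:284:3,195:235:10]-o)@B*1000).round(1)[:,:,2], "bed:",((W[100:240:20,180:200:10]-o)@B*1000).round(1)[:,:,2])
# same from top camera plate
u=B[:2,0]/np.linalg.norm(B[:2,0]);print("plate ctr -> origin along u",(np.array([.5425,-.2156])-o[:2])@u,(np.array([.5425,-.2156])-o[:2])@[-u[1],u[0]])
# remote in hand: face at tool z .0055
c=calibration("wrist");
C,rr=wray([(262,128),(387,128),(324,221.5)],np.zeros(3),np.eye(3));print("held (tool)",C+rr*((.0056-C[2])/rr[:,2])[:,None])
E
```

```text
[ 0.62025588 -0.23751062  1.62949021]
[[ 15.9  30.8  23. ]
 [ 17.2 -29.7  23. ]
 [173.4  20.5   8. ]
 [173.2 -19.8   8. ]
 [ 59.3  20.7   0. ]
 [ 22.2  20.5   0. ]
 [161.9  20.3   0. ]
 [ 59.7 -20.3   0. ]
 [ 20.2 -20.9   0. ]
 [162.2 -21.2   0. ]]
depth plane z at origin 0.02523242858586011
lip top depth: [[22.1 22.5 21.9 21.7]
 [21.7 23.2 21.9 22.2]
 [22.2 21.5 22.1 22.6]] bed: [[  0.3  -1.5]
 [ -0.5   0.2]
 [ -1.3  -0.5]
 [  0.4  -0. ]
 [ -1.6   0.5]
 [ -1.    0.1]
 [-35.6  -0.8]]
plate ctr -> origin along u 0.08076274282066732 0.0018522510298123046
held (tool) [[ 0.07269062 -0.02170282  0.0056    ]
 [ 0.07266552  0.02184698  0.0056    ]
 [ 0.03936648 -0.00012028  0.0056    ]]
```

```bash
cat >> h.py <<'E'
O=np.array([.6203,-.2375,.0257]);YAW=163.1
def pose(fx,fz,a,fy=0):  # foot in bed frame (mm), pitch a above bed -> TCP pose
    B=bedR(YAW);Rr=bedR(YAW,25+a)
    return O+B@np.array([fx,fy,fz])/1e3+Rr@[.0942,0,.0276],Rr@np.diag([1,-1,-1.])
def state():
    p,R,o=tool();B=bedR(YAW);Rr=R@np.diag([1,-1,-1.]);f=p-Rr@[.0942,0,.0276]
    Q=B.T@Rr
    print("t",o["t"],"foot(bed mm)",((f-O)@B*1e3).round(1),"head z",((f+Rr@[.167,0,0]-O)@B*1e3).round(1),"pitch",np.degrees(np.arctan2(Q[2,0],Q[0,0])).round(2),"yaw",np.degrees(np.arctan2(Q[1,0],Q[0,0])).round(2),"roll",np.degrees(np.arctan2(Q[2,1],Q[2,2])).round(2),"F",o["contact_force"].round(1),"M",o["torque"].round(2),"w",round(o["gripper_width"],3),"q",o["q"].round(2))
E
python3 - <<'E'
from h import *
state();p,R,_=tool();e={"claw":.03}
p1,R1=pose(60,60,10);print(p1)
a,b=rows(p+[0,0,.02],R1,7,e)
a,b=rows(p1,R1,5,e,a,b)
E
```

```text
t 6.0 foot(bed mm) [ 19.4 -99.5 163.2] head z [170.9 -98.2  93. ] pitch -24.88 yaw 0.48 roll 0.18 F [ 0.2  1.  -1.8] M [ 0.04 -0.02  0.01] w 0.523 q [-0.09  0.45  0.27  1.75 -0.14  0.97  1.52]
[ 0.53384731 -0.21123367  0.18207506]
[{"dx":0.0,"dy":0.0,"dz":-0.0029,"wx":-0.02,"wy":4.98,"wz":0.06,"claw":0.03},{"dx":0.0003,"dy":0.0,"dz":-0.0028,"wx":-0.01,"wy":4.98,"wz":0.06,"claw":0.03},{"dx":0.0005,"dy":0.0,"dz":-0.0028,"wx":-0.02,"wy":4.99,"wz":0.07,"claw":0.03},{"dx":0.0007,"dy":0.0,"dz":-0.0028,"wx":-0.01,"wy":4.98,"wz":0.06,"claw":0.03},{"dx":0.001,"dy":0.0,"dz":-0.0027,"wx":-0.02,"wy":4.98,"wz":0.06,"claw":0.03},{"dx":0.0012,"dy":0.0,"dz":-0.0026,"wx":-0.02,"wy":4.98,"wz":0.06,"claw":0.03},{"dx":0.0014,"dy":0.0,"dz":-0.0024,"wx":-0.01,"wy":4.99,"wz":0.06,"claw":0.03}]
end [ 0.6081 -0.1306  0.2296]
[{"dx":0.0023,"dy":-0.0198,"dz":0.0132,"wx":-0.0,"wy":-0.0,"wz":0.0,"claw":0.03},{"dx":0.0024,"dy":-0.0197,"dz":0.0133,"wx":-0.0,"wy":-0.0,"wz":0.0,"claw":0.03},{"dx":0.0023,"dy":-0.0198,"dz":0.0132,"wx":-0.0,"wy":-0.0,"wz":0.0,"claw":0.03},{"dx":0.0024,"dy":-0.0197,"dz":0.0133,"wx":-0.0,"wy":-0.0,"wz":0.0,"claw":0.03},{"dx":0.0023,"dy":-0.0198,"dz":0.0132,"wx":-0.0,"wy":-0.0,"wz":0.0,"claw":0.03}]
end [ 0.5339 -0.2113  0.1821]
```

Call:
drive_tool(
  increments=[
    {"claw": 0.03,"dx": 0,"dy": 0,"dz": -0.003,"wx": 0,"wy": 4,"wz": 0},
    {"claw": 0.03,"dx": 0,"dy": 0,"dz": -0.003,"wx": 0,"wy": 5,"wz": 0},
    {"claw": 0.03,"dx": 0.0005,"dy": 0,"dz": -0.003,"wx": 0,"wy": 5,"wz": 0},
    {"claw": 0.03,"dx": 0.001,"dy": 0,"dz": -0.003,"wx": 0,"wy": 5,"wz": 0},
    {"claw": 0.03,"dx": 0.001,"dy": 0,"dz": -0.003,"wx": 0,"wy": 5,"wz": 0},
    {"claw": 0.03,"dx": 0.001,"dy": 0,"dz": -0.003,"wx": 0,"wy": 5,"wz": 0.4},
    {"claw": 0.03,"dx": 0.0015,"dy": 0,"dz": -0.002,"wx": 0,"wy": 4,"wz": 0},
    {"claw": 0.03,"dx": 0,"dy": 0,"dz": 0,"wx": 0,"wy": 2,"wz": 0},
    {"claw": 0.03,"dx": 0,"dy": 0,"dz": 0,"wx": 0,"wy": 0,"wz": 0},
    {"claw": 0.03,"dx": 0.0025,"dy": -0.02,"dz": 0.013,"wx": 0,"wy": 0,"wz": 0},
    {"claw": 0.03,"dx": 0.0025,"dy": -0.02,"dz": 0.013,"wx": 0,"wy": 0,"wz": 0},
    {"claw": 0.03,"dx": 0.0025,"dy": -0.02,"dz": 0.013,"wx": 0,"wy": 0,"wz": 0},
    {"claw": 0.03,"dx": 0.0025,"dy": -0.02,"dz": 0.013,"wx": 0,"wy": 0,"wz": 0},
    {"claw": 0.03,"dx": 0.0025,"dy": -0.019,"dz": 0.013,"wx": 0,"wy": 0,"wz": 0},
    {"claw": 0.03,"dx": 0,"dy": 0,"dz": 0,"wx": 0,"wy": 0,"wz": 0},
    {"claw": 0.03,"dx": 0,"dy": 0,"dz": 0,"wx": 0,"wy": 0,"wz": 0},
  ],
)

```text
t: 8.0
eef_pos: [0.535, -0.2123, 0.1861]
tool_rot: [-0.297, 0.14, 0.943, 0.043]
contact_force: [0.1, -0.1, -1.1]
gripper_width: 0.526
grasp_force: 62.0
```

```bash
python3 - <<'E'
from h import *
state();e={"claw":.03}
p1,R1=pose(35,5,10);a,b=rows(p1,R1,4,e)
p,R,o=tool();im,d=read_camera("side");cv2.imwrite("pics/s1.png",cv2.resize(im[240:360,320:480,::-1],None,fx=5,fy=5,interpolation=cv2.INTER_CUBIC))
im,d=read_camera("wrist");np.savez("pics/w4.npz",p=im,d=d,pos=p,R=R);cv2.imwrite("pics/w4.png",im[:,:,::-1])
E
```

```text
t 8.0 foot(bed mm) [60.4  0.8 64.4] head z [224.9   0.7  93.2] pitch 9.96 yaw -0.05 roll 0.12 F [ 0.1 -0.1 -1.1] M [-0.21 -0.79 -0.02] w 0.526 q [ 0.1   0.73  0.28  1.47 -0.14  1.58  1.69]
[{"dx":-0.0088,"dy":0.0002,"dz":0.0135,"wx":-0.03,"wy":0.01,"wz":-0.01,"claw":0.03},{"dx":-0.0088,"dy":0.0002,"dz":0.0135,"wx":-0.02,"wy":0.01,"wz":-0.02,"claw":0.03},{"dx":-0.0089,"dy":0.0002,"dz":0.0135,"wx":-0.03,"wy":0.01,"wz":-0.01,"claw":0.03},{"dx":-0.0088,"dy":0.0002,"dz":0.0135,"wx":-0.03,"wy":0.01,"wz":-0.01,"claw":0.03}]
end [ 0.5333 -0.211   0.1216]
```

View pics/s1.png

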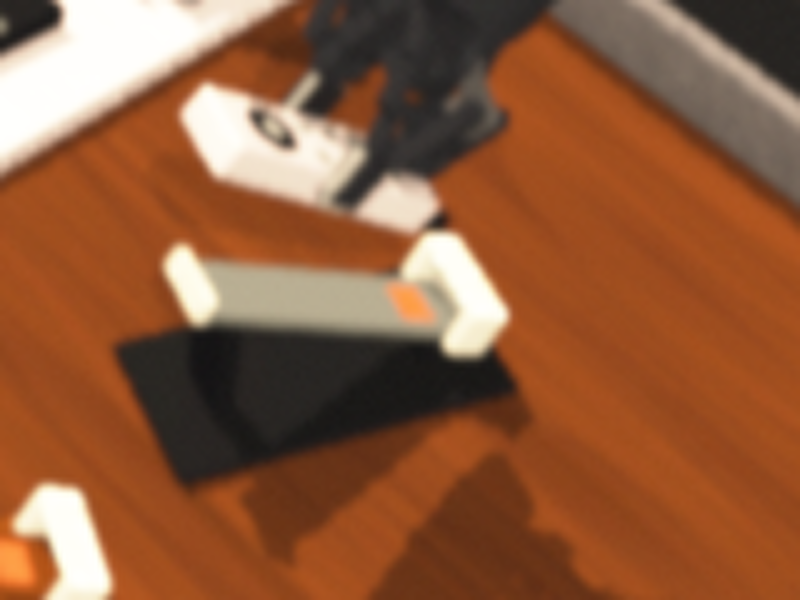

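The side crop shows the remote tilted above the cradle, with its tongue at about (437,220) in the crop, above the lip and pointing towards it. I'll lower it to just in front of the lip.

Call:
drive_tool(
  increments=[
    {"claw": 0.03,"dx": -0.009,"dy": 0,"dz": 0.0135,"wx": 0,"wy": 0,"wz": 0},
    {"claw": 0.03,"dx": -0.009,"dy": 0.0005,"dz": 0.0135,"wx": 0,"wy": 0,"wz": 0},
    {"claw": 0.03,"dx": -0.009,"dy": 0.0005,"dz": 0.0135,"wx": 0,"wy": 0,"wz": 0},
    {"claw": 0.03,"dx": -0.0085,"dy": 0,"dz": 0.0135,"wx": 0,"wy": 0,"wz": 0},
    {"claw": 0.03,"dx": 0,"dy": 0,"dz": 0,"wx": 0,"wy": 0,"wz": 0},
    {"claw": 0.03,"dx": 0,"dy": 0,"dz": 0,"wx": 0,"wy": 0,"wz": 0},
  ],
)

```text
t: 8.85
eef_pos: [0.5329, -0.2119, 0.1216]
tool_rot: [-0.298, 0.141, 0.943, 0.043]
contact_force: [0.2, 0.7, -2.0]
gripper_width: 0.523
grasp_force: 62.0
```

```bash
python3 - <<'E'
from h import *
state();e={"claw":.03}
p1,R1=pose(3.5,2.5,10);a,b=rows(p1,R1,6,e)
im,d=read_camera("side");cv2.imwrite("pics/s2.png",cv2.resize(im[265:335,360:450,::-1],None,fx=8,fy=8,interpolation=cv2.INTER_CUBIC))
E
```

```text
t 8.85 foot(bed mm) [35.1  1.2  4.9] head z [199.5   0.8  33.9] pitch 9.98 yaw -0.12 roll 0.16 F [ 0.2  0.7 -2. ] M [-0.25 -0.7   0.01] w 0.523 q [ 0.11  0.8   0.27  1.5  -0.15  1.48  1.69]
[{"dx":-0.0053,"dy":0.0002,"dz":-0.0005,"wx":-0.02,"wy":0.0,"wz":-0.02,"claw":0.03},{"dx":-0.0052,"dy":0.0001,"dz":-0.0005,"wx":-0.03,"wy":0.01,"wz":-0.02,"claw":0.03},{"dx":-0.0053,"dy":0.0002,"dz":-0.0006,"wx":-0.02,"wy":-0.0,"wz":-0.02,"claw":0.03},{"dx":-0.0052,"dy":0.0001,"dz":-0.0005,"wx":-0.03,"wy":0.0,"wz":-0.02,"claw":0.03},{"dx":-0.0053,"dy":0.0002,"dz":-0.0005,"wx":-0.02,"wy":0.0,"wz":-0.02,"claw":0.03},{"dx":-0.0052,"dy":0.0001,"dz":-0.0005,"wx":-0.02,"wy":0.01,"wz":-0.02,"claw":0.03}]
end [ 0.5596 -0.2191  0.1061]
```

View pics/s2.png

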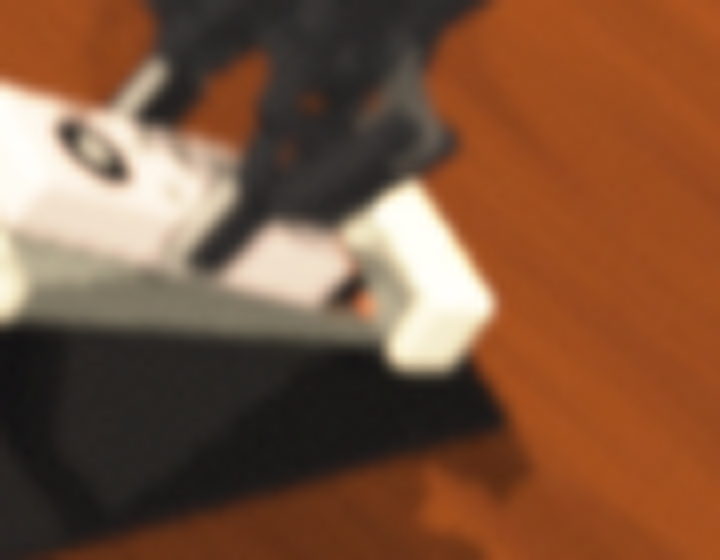

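The side crop shows the tongue at about (345,292), just in front of the opening, low over the bed and lined up between the cheeks. I'll push it in.

Call:
drive_tool(
  increments=[
    {"claw": 0.03,"dx": -0.005,"dy": 0.0005,"dz": -0.0005,"wx": 0,"wy": 0,"wz": 0},
    {"claw": 0.03,"dx": -0.005,"dy": 0.0005,"dz": -0.0005,"wx": 0,"wy": 0,"wz": 0},
    {"claw": 0.03,"dx": -0.005,"dy": 0,"dz": -0.0005,"wx": 0,"wy": 0,"wz": 0},
    {"claw": 0.03,"dx": -0.005,"dy": 0,"dz": -0.0005,"wx": 0,"wy": 0,"wz": 0},
    {"claw": 0.03,"dx": -0.005,"dy": 0,"dz": -0.0005,"wx": 0,"wy": 0,"wz": 0},
    {"claw": 0.03,"dx": -0.005,"dy": 0,"dz": -0.0005,"wx": 0,"wy": 0,"wz": 0},
    {"claw": 0.03,"dx": 0,"dy": 0,"dz": 0,"wx": 0,"wy": 0,"wz": 0},
    {"claw": 0.03,"dx": 0,"dy": 0,"dz": 0,"wx": 0,"wy": 0,"wz": 0},
  ],
)

```text
t: 9.9
eef_pos: [0.5581, -0.2184, 0.1066]
tool_rot: [-0.298, 0.141, 0.943, 0.043]
contact_force: [0.6, 1.1, -2.3]
gripper_width: 0.522
grasp_force: 62.0
```

```bash
python3 - <<'E'
from h import *
state();e={"claw":.03}
p1,R1=pose(4,1,5);a,b=rows(p1,R1,4,e)
p1,R1=pose(4,.3,0);rows(p1,R1,5,e,a,b)
im,d=read_camera("side");cv2.imwrite("pics/s3.png",cv2.resize(im[265:335,360:450,::-1],None,fx=8,fy=8,interpolation=cv2.INTER_CUBIC))
E
```

```text
t 9.9 foot(bed mm) [5.2 0.1 2.3] head z [169.7  -0.2  31.3] pitch 10.01 yaw -0.11 roll 0.16 F [ 0.6  1.1 -2.3] M [-0.27 -0.84  0.01] w 0.522 q [ 0.12  0.85  0.26  1.43 -0.16  1.5   1.69]
[{"dx":0.0002,"dy":-0.0,"dz":0.0024,"wx":-0.04,"wy":-1.25,"wz":-0.03,"claw":0.03},{"dx":0.0002,"dy":-0.0001,"dz":0.0023,"wx":-0.03,"wy":-1.26,"wz":-0.02,"claw":0.03},{"dx":0.0002,"dy":-0.0,"dz":0.0023,"wx":-0.04,"wy":-1.25,"wz":-0.03,"claw":0.03},{"dx":0.0003,"dy":-0.0,"dz":0.0024,"wx":-0.04,"wy":-1.25,"wz":-0.03,"claw":0.03}]
end [ 0.5524 -0.2168  0.0993]
[{"dx":0.0004,"dy":-0.0,"dz":0.0018,"wx":0.0,"wy":-1.0,"wz":0.0,"claw":0.03},{"dx":0.0004,"dy":-0.0,"dz":0.0018,"wx":0.0,"wy":-1.0,"wz":0.0,"claw":0.03},{"dx":0.0005,"dy":-0.0,"dz":0.0018,"wx":0.0,"wy":-1.0,"wz":0.0,"claw":0.03},{"dx":0.0005,"dy":-0.0,"dz":0.0017,"wx":0.0,"wy":-1.0,"wz":0.0,"claw":0.03},{"dx":0.0005,"dy":-0.0,"dz":0.0018,"wx":0.0,"wy":-1.0,"wz":0.0,"claw":0.03}]
end [ 0.5465 -0.215   0.0925]
```

View pics/s3.png

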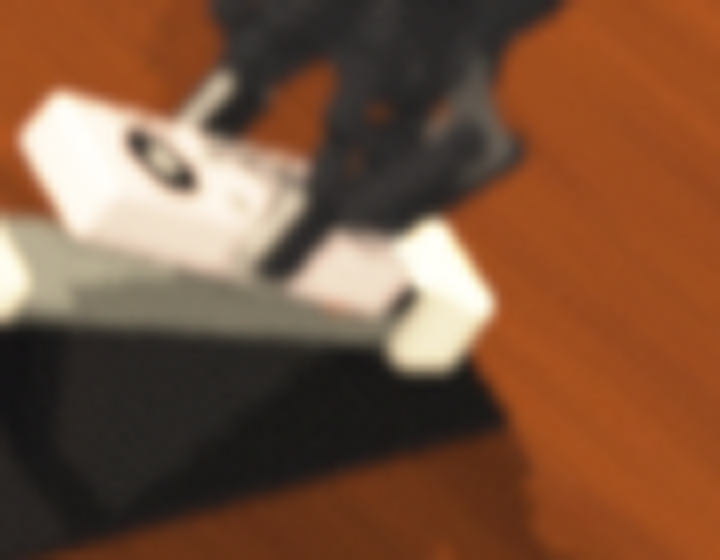

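The tongue is under the lip, with only its root showing at (400,300), and the head is still raised. The forces are small, so I'll swing the head down.

Call:
drive_tool(
  increments=[
    {"claw": 0.03,"dx": 0,"dy": 0,"dz": 0.0023,"wx": 0,"wy": -1.25,"wz": 0},
    {"claw": 0.03,"dx": 0,"dy": 0,"dz": 0.0023,"wx": 0,"wy": -1.25,"wz": 0},
    {"claw": 0.03,"dx": 0.0003,"dy": 0,"dz": 0.0023,"wx": 0,"wy": -1.25,"wz": 0},
    {"claw": 0.03,"dx": 0.0003,"dy": 0,"dz": 0.0023,"wx": 0,"wy": -1.25,"wz": 0},
    {"claw": 0.03,"dx": 0.0004,"dy": 0,"dz": 0.0018,"wx": 0,"wy": -1,"wz": 0},
    {"claw": 0.03,"dx": 0.0004,"dy": 0,"dz": 0.0018,"wx": 0,"wy": -1,"wz": 0},
    {"claw": 0.03,"dx": 0.0005,"dy": 0,"dz": 0.0018,"wx": 0,"wy": -1,"wz": 0},
    {"claw": 0.03,"dx": 0.0005,"dy": 0,"dz": 0.0016,"wx": 0,"wy": -1,"wz": 0},
    {"claw": 0.03,"dx": 0,"dy": 0,"dz": 0,"wx": 0,"wy": 0,"wz": 0},
    {"claw": 0.03,"dx": 0,"dy": 0,"dz": 0,"wx": 0,"wy": 0,"wz": 0},
  ],
)

```text
t: 11.2
eef_pos: [0.5483, -0.2154, 0.094]
tool_rot: [-0.223, 0.144, 0.964, 0.032]
contact_force: [-0.0, 0.9, -1.7]
gripper_width: 0.524
grasp_force: 62.0
```

```bash
python3 - <<'E'
from h import *
state()
p1,R1=pose(4,.3,0);rows(p1,R1,2,{"claw":.03})
E
```

```text
t 11.2 foot(bed mm) [3.4 0.  0.8] head z [170.4  -0.2   3.7] pitch 0.99 yaw -0.08 roll 0.16 F [-0.   0.9 -1.7] M [-0.18 -0.62 -0.07] w 0.524 q [ 0.1   0.77  0.26  1.57 -0.17  1.28  1.69]
[{"dx":0.0005,"dy":-0.0001,"dz":0.0011,"wx":-0.08,"wy":-0.5,"wz":-0.04,"claw":0.03},{"dx":0.0005,"dy":-0.0001,"dz":0.0011,"wx":-0.07,"wy":-0.49,"wz":-0.04,"claw":0.03}]
end [ 0.5464 -0.2151  0.0925]
```

Call:
drive_tool(
  increments=[
    {"claw": 0.03,"dx": 0,"dy": 0,"dz": 0.001,"wx": 0,"wy": -0.5,"wz": 0},
    {"claw": 0.03,"dx": 0,"dy": 0,"dz": 0.001,"wx": 0,"wy": -0.5,"wz": 0},
    {"claw": 0.03,"dx": 0,"dy": 0,"dz": 0.0005,"wx": 0,"wy": 0,"wz": 0},
    {"claw": 0.03,"dx": 0,"dy": 0,"dz": 0,"wx": 0,"wy": 0,"wz": 0},
    {"claw": 0.03,"dx": 0,"dy": 0,"dz": 0,"wx": 0,"wy": 0,"wz": 0},
  ],
  newtons=30,
)

```text
t: 11.82
eef_pos: [0.5472, -0.2152, 0.0919]
tool_rot: [-0.214, 0.144, 0.966, 0.03]
contact_force: [-1.5, 0.5, 1.0]
gripper_width: 0.523
grasp_force: 62.2
```

```bash
python3 - <<'E'
from h import *
state()
E
```

```text
t 11.825 foot(bed mm) [3.1 0.1 0.1] head z [ 1.701e+02 -1.000e-01  1.000e-01] pitch -0.0 yaw -0.09 roll 0.16 F [-1.5  0.5  1. ] M [-0.1  -0.34 -0.03] w 0.523 q [ 0.1   0.76  0.26  1.59 -0.17  1.26  1.69]
```

It is lightly touching the bed. I'll release slowly and back straight out.

Call:
drive_tool(
  increments=[
    {"claw": 0.045,"dx": 0,"dy": 0,"dz": 0,"wx": 0,"wy": 0,"wz": 0},
    {"claw": 0.052,"dx": 0,"dy": 0,"dz": 0,"wx": 0,"wy": 0,"wz": 0},
    {"claw": 0.065,"dx": 0,"dy": 0,"dz": 0,"wx": 0,"wy": 0,"wz": 0},
    {"claw": 0.08,"dx": 0,"dy": 0,"dz": 0,"wx": 0,"wy": 0,"wz": 0},
    {"claw": 0.08,"dx": 0,"dy": 0,"dz": 0,"wx": 0,"wy": 0,"wz": 0},
    {"claw": 0.08,"dx": 0,"dy": 0,"dz": -0.005,"wx": 0,"wy": 0,"wz": 0},
    {"claw": 0.08,"dx": 0,"dy": 0,"dz": -0.015,"wx": 0,"wy": 0,"wz": 0},
    {"claw": 0.08,"dx": 0,"dy": 0,"dz": -0.03,"wx": 0,"wy": 0,"wz": 0},
    {"claw": 0.08,"dx": 0,"dy": 0,"dz": -0.03,"wx": 0,"wy": 0,"wz": 0},
    {"claw": 0.08,"dx": 0,"dy": 0,"dz": -0.03,"wx": 0,"wy": 0,"wz": 0},
    {"claw": 0.08,"dx": 0,"dy": 0,"dz": 0,"wx": 0,"wy": 0,"wz": 0},
    {"claw": 0.08,"dx": 0,"dy": 0,"dz": 0,"wx": 0,"wy": 0,"wz": 0},
  ],
)

```text
t: 13.32
eef_pos: [0.5915, -0.2282, 0.1913]
tool_rot: [-0.214, 0.144, 0.966, 0.03]
contact_force: [0.5, 1.2, 1.0]
gripper_width: 0.935
grasp_force: 0.0
```

```bash
python3 - <<'E'
from h import *
p,R,o=tool();im,d=read_camera("wrist")
c=calibration("wrist");K=c["intrinsics"];M=c["mount"];vv,uu=np.mgrid[0:480,0:640]
W=np.dstack([(uu-K[0,2])/K[0,0]*d,(vv-K[1,2])/K[1,1]*d,d])@M[:3,:3].T@R.T+(p+R@M[:3,3])
X=((W-O)@bedR(YAW)*1e3)[d>0]
q=X[(abs(X[:,2]-22)<10)&(X[:,0]>35)&(X[:,0]<165)&(abs(X[:,1])<18)]
s=np.linalg.lstsq(np.c_[q[:,:2],np.ones(len(q))],q[:,2],rcond=None)[0];print(len(q),"plane",s,"deg",np.degrees(np.arctan(s[:2])))
f=X[(abs(X[:,2]-22)<5)&(abs(X[:,1])<60)]
for a,b in((40,60),(90,110),(140,160)):
    g=f[(f[:,0]>a)&(f[:,0]<b)];print(a,np.percentile(g[:,1],[.5,99.5]).round(1))
g=f[abs(f[:,1])<15];print("x max",np.percentile(g[:,0],99.5))
print(o["contact_force"])
im2,_=read_camera("side");a=cv2.resize(im[:,:,::-1],(400,300));b=cv2.resize(im2[265:325,360:440,::-1],(400,300),interpolation=cv2.INTER_CUBIC)
t,_=read_camera("top");t=cv2.resize(t[130:280,170:450,::-1],(800,300)) if 0 else cv2.resize(t[120:280,165:445,::-1],(525,300))
cv2.imwrite("pics/f1.png",np.vstack([np.hstack([a,b]),np.pad(t,((0,0),(0,275),(0,0)))]))
E
```

```text
8755 plane [ 2.11859567e-03 -3.99623976e-03  2.18624892e+01] deg [ 0.12138641 -0.22896645]
40 [-22.5  22.9]
90 [-22.4  22.9]
140 [-22.5  22.9]
x max 169.38285984654127
[0.49821474 1.16978354 1.04919292]
```

View pics/f1.png

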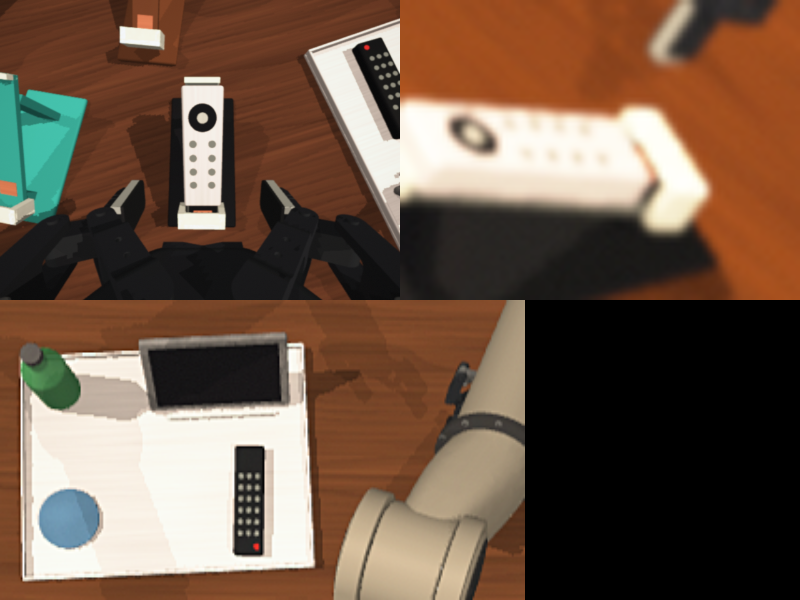

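The pictures show the remote lying flat and straight on the bed with its tongue under the lip. Its face is 21.9 mm above the bed, tilted less than 0.3°, and its head end is at x ≈ 169.4, so the foot is at about 2.5 mm. The bystanders are where they were and the gripper is clear, so I'll hand in.

```bash
python3 -c "
from station import *
print(hand_in())"
```

```text
the job is handed in; nothing more can be done
None
```

The silver remote is hooked under the lip, lying flat and straight on the cradle bed and released; the black remote, coaster and bottle look undisturbed in the final picture, and the job is handed in at about 13.5 s (the hand-in call gave no verdict).

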